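Heft two eyewear cases and hold the packed one up to the scanner

TASK

Two closed eyewear cases that look the same stand on the packing bench; one is packed and the other has been left empty. Lift each case in turn clear of the bench to feel which is heavier, set the lighter one back down flat where it stood without dropping either, and finish while holding the heavier one up, level and still, its label squarely in front of the middle of the scanner's window and about 7 cm from it, touching nothing but the gripper. Leave the other things on the bench as they are.

Things in the scene. Friction and masses are not known exactly. Their poses are not given: they have to be found in the camera images.
- case_a: closed black hard-shell case, 165 long (x) x 62 wide (y) x 60 high (z), vertical sides to grip across the width. Origin: centre of its underside, at bench height; z up. White label on the middle of the +x end, folded over onto the lid there; zip pull on the -x end. The two cases look alike; the empty one weighs 130 to 160 g, the packed one 290 to 360 g, weight centred, contents a little loose.
- case_b: closed black hard-shell case, 165 long (x) x 62 wide (y) x 60 high (z), vertical sides to grip across the width. Origin: centre of its underside, at bench height; z up. White label on the middle of the +x end, folded over onto the lid there; zip pull on the -x end. The two cases look alike; the empty one weighs 130 to 160 g, the packed one 290 to 360 g, weight centred, contents a little loose.
- case_a_label (a point): centre of the printed label face on the +x end of this case: 83 mm from the case's origin along +x, 32 mm above its underside.
- case_b_label (a point): centre of the printed label face on the +x end of this case: 83 mm from the case's origin along +x, 32 mm above its underside.
- scanner: hands-free code scanner, dark grey, fixed to the bench: a base plate 100 x 96 mm, a thin neck and a head 66 deep (x) x 90 wide (y) x 104 high, its top 204 mm above the bench. Origin: centre of the underside of its base, on the bench. It looks along its own -x axis, level, roughly towards the robot.
- scanner_window (a point): middle of the scanner's upright window, 36 mm from the scanner's origin along its -x, 150 mm above the bench; axes as the scanner's: -x points straight out of the window, z up. It reads a label 30 to 110 mm in front of the window, within 30 mm of the window's middle sideways and in height, and square to it within about 17 degrees.
- table: the fixed green bench; its top is at z = 0; origin: the middle of its top.
- goggles_1: assembled goggles with yellow-green curved lens and black frame standing on the lower rim, 165 wide (y) x 50 deep x 76 high; origin under the middle, lens towards -x; they stand between the two cases, long way roughly along world x. Bystander: leave alone.
- goggles_2: second pair of the same goggles, off to the right. Bystander: leave alone.
- marker: white marker pen with black cap, 145 long (x) x 16 x 16, lying in the middle of the bench in front of the scanner; origin at its underside. Bystander: leave alone.
- cleaner: white spray bottle of lens cleaner with grey head, 60 diameter x 180 high, origin under its centre; far left. Bystander: leave alone.
- label_roll: roll of paper labels lying flat, 90 diameter, 40 bore, 40 high; origin under its centre; far right. Bystander: leave alone.
- clip_tray: grey two-part tray of clips and washers, 130 x 180 x 35 high; origin under its centre; left. Bystander: leave alone.
- screwdriver: screwdriver lying along its x, 170 long; right. Bystander: leave alone.
Things that resemble listed ones, but are neither listed nor needed, are in the scene too. What is shaped like the case_a but purple or red is not meant.

How it is judged:
On the way, in this order (a step that is already met when the one before it is completed fails the run):
1. the lighter case is lifted clear of the bench in the gripper while the heavier one stands on the bench (((height (world z) of case_b above 0.02 m and contact force between case_b and the fingers above 0.5 N and contact force between case_a and table above 2.2 N) or (height (world z) of case_a above 0.02 m and contact force between case_a and the fingers above 0.5 N and contact force between case_b and table above 2.2 N))), for 0.2 s.
2. the lighter case stands on the bench again, let go, and the heavier one is lifted clear of the bench in the gripper (((contact force between case_b and table between 0.5 and 2.2 N and contact force between case_b and the fingers below 0.05 N and height (world z) of case_b below 0.01 m and height (world z) of case_a above 0.02 m and contact force between case_a and the fingers above 0.5 N) or (contact force between case_a and table between 0.5 and 2.2 N and contact force between case_a and the fingers below 0.05 N and height (world z) of case_a below 0.01 m and height (world z) of case_b above 0.02 m and contact force between case_b and the fingers above 0.5 N))), for 0.2 s.
At the end, for the whole second after the job is handed in: Heavier case held by the gripper, still, level within 15 deg, its label 30 to 110 mm in front of the window, within 30 mm of its middle sideways and in height, square within 17 deg, touching nothing else; lighter case let go, flat and at rest on the bench within 50 mm of its start (((x of case_a_label in the frame of scanner_window between -0.11 and -0.03 m and y of case_a_label in the frame of scanner_window between -0.03 and 0.03 m and z of case_a_label in the frame of scanner_window between -0.03 and 0.03 m and angle between the x axis of case_a and the x axis of scanner, either way round below 0.3 rad and angle between case_a's own z axis and vertical below 0.26 rad and contact force between case_a and the fingers above 1 N and contact force between case_a and scanner below 0.1 N and contact force between case_a and case_b below 0.1 N and contact force between case_a and table below 0.1 N and (contact force between case_a and goggles_1 below 0.1 N and contact force between case_a and goggles_2 below 0.1 N and contact force between case_a and marker below 0.1 N and contact force between case_a and cleaner below 0.1 N and contact force between case_a and label_roll below 0.1 N and contact force between case_a and clip_tray below 0.1 N and contact force between case_a and screwdriver below 0.1 N) and linear speed of case_a below 0.03 m/s and angular speed of case_a below 0.2 rad/s and contact force between case_b and table between 0.5 and 2.2 N and height (world z) of case_b below 0.01 m and angle between case_b's own z axis and vertical below 0.1 rad and distance of case_b from where it was at the start of the episode below 0.05 m and linear speed of case_b below 0.02 m/s and contact force between case_b and the fingers below 0.05 N) or (x of case_b_label in the frame of scanner_window between -0.11 and -0.03 m and y of case_b_label in the frame of scanner_window between -0.03 and 0.03 m and z of case_b_label in the frame of scanner_window between -0.03 and 0.03 m and angle between the x axis of case_b and the x axis of scanner, either way round below 0.3 rad and angle between case_b's own z axis and vertical below 0.26 rad and contact force between case_b and the fingers above 1 N and contact force between case_b and scanner below 0.1 N and contact force between case_b and case_a below 0.1 N and contact force between case_b and table below 0.1 N and (contact force between case_b and goggles_1 below 0.1 N and contact force between case_b and goggles_2 below 0.1 N and contact force between case_b and marker below 0.1 N and contact force between case_b and cleaner below 0.1 N and contact force between case_b and label_roll below 0.1 N and contact force between case_b and clip_tray below 0.1 N and contact force between case_b and screwdriver below 0.1 N) and linear speed of case_b below 0.03 m/s and angular speed of case_b below 0.2 rad/s and contact force between case_a and table between 0.5 and 2.2 N and height (world z) of case_a below 0.01 m and angle between case_a's own z axis and vertical below 0.1 rad and distance of case_a from where it was at the start of the episode below 0.05 m and linear speed of case_a below 0.02 m/s and contact force between case_a and the fingers below 0.05 N))); the arm keeps its last pose, push and grip.
It fails at once if a case is dropped (falls free from more than about 2 cm) ((height (world z) of case_a above 0.02 m and contact force between case_a and the fingers below 0.01 N and linear speed of case_a above 0.25 m/s) or (height (world z) of case_b above 0.02 m and contact force between case_b and the fingers below 0.01 N and linear speed of case_b above 0.25 m/s)).
It fails at once if another thing on the bench is shifted by more than 3 cm or knocked over (distance of any of goggles_1, goggles_2, marker, cleaner, label_roll, clip_tray, screwdriver from where it was at the start of the episode above 0.03 m or angle between any of goggles_1, goggles_2, cleaner, label_roll, clip_tray's own z axis and vertical above 0.5 rad).
It also fails if it takes over 72 s, if anything falls off the work surface, if the arm or the gripper's body presses on something with over 40 N, if the wrist force passes 120 N, or if a joint passes its speed limit or range.

ROBOT

A 6-joint arm with a two-finger parallel gripper is mounted at the origin on the work surface. World frame = base frame: x ahead of the robot, y to its left, z up, the work surface at z = 0. Lengths are in m, angles in rad, forces in N, time in s.
With the tool pointing down it reaches from about 0.325 to 0.875 m from the base axis. Payload 4.4 kg.
Tool frame: the origin (TCP) lies on the centre line of the jaws, within the pads' length; the fingertips stand 25 mm ahead of it and the grasp point (between the pads) lies 6 mm ahead of it; z points along the fingers, y is the direction in which the jaws open and shut (so a half turn about z gives the same grasp; the last joint's range is limited). The gripper opens to 85 mm and grips with 20 to 120 N. Pads are 22 mm wide; open, the fingers measure 114 mm over their backs; the gripper's body (76 mm by 85 mm) begins 54 mm behind the grasp point. The pads swing forward as they close: fully open they stand 13 mm farther back than shut.
Start: joints at [-1.387, 0.207, 1.542, -0, 1.393, -0.15], TCP at [0.188, -0.543, 0.256] pointing down, gripper open.
Joint ranges: [-2.73, 2.73], [-0.86, 2.22], [0.23, 2.46], [-1.11, 4.25], [0.08, 2.63], [-2.82, 2.82]. Speed limits (rad/s): [2.79, 2.79, 3.14, 3.14, 3.14, 3.14].

INTERFACE

Orientations are given as a rotation vector (axis times angle).
In Python, from workcell import * gives the robot as it stands. Calls block until the motion is done:
- goto(position, orientation): joint-space move of the TCP to a pose.
- line_to(position, rotation=None, v=0.15): straight line of the TCP; rotation=None keeps the orientation; v is the mean speed in m/s.
- move_joints(angles): joint-space move.
- move_gripper(opening, f_grip=None): opening from 0.0 (shut) to 1.0 (fully open); f_grip is the grip in N (None keeps the last); returns when the fingers have stopped.
- dwell(seconds).
- ik(position, orientation): joint angles nearest the present ones, or None.
- capture(name): name is "side" or "top"; returns a dict with "image" (480x640x3 uint8, red, green, blue), "vertical_fov" (degrees; the focal length in pixels is half the picture's height over the tangent of half this angle, whatever the lens; pixels are square), "cx", "cy" (the principal point, pixels), "k1" (the pictures are not rectified: a ray, as slopes to the right and down, at radius r is drawn at 1 + k1 r^2 times it, then the intrinsics apply), "rvec" (rotation vector, rad) and "tvec" (3), from world to camera coordinates, as OpenCV has them. Camera axes: x right, y down, z forward; pixel columns grow to the right and rows downward; lengths in m; the calibration is good to about 2 mm. A picture is of the moment at which its call begins. There is no depth.
A pose or a line that the arm cannot do raises PlanningError and nothing moves.
- sign_off(): hands the job in, once; it reports no verdict.
Trained networks look in a picture, given as the dict that the camera call returned (one of the last four; its "shot" number tells which), for a name from the list of things; names that differ only in an ending like _2 or _b are one class to them, and where a whole thing is asked for, a point or a joint stands for the part that bears it (a point fixed in the world has none). Each returns a list of dicts, best first, with "conf" (0 to 1); they miss things now and then, are a little off and sometimes report something else, mostly with a low value. They report only what shows in the picture. A call takes as long as a camera call. They do not tell look-alikes from the thing itself.
- boxes_of(query, picture): "xyz" ([x, y, z] in m, in the coordinates of the camera as it stood for that picture, good to about 4 mm: the middle of the surface that is visible of it).
- silhouettes(query, picture): "pixels" (480x640 bool, what is visible of it).
- landmark_of(query, picture): "xyz" ([x, y, z] in m, in the coordinates of the camera as it stood for that picture, good to about 4 mm: a listed point, or the origin of a listed thing).
Readings, each from a call of its own:
- get_t(): time.
- get_joints(): joint angles.
- get_joint_velocities(): joint speeds.
- get_joint_torque(): joint torques, N m.
- get_position(): TCP position.
- get_ee_rot(): TCP orientation.
- get_ft_force(): force on the tool from outside, world axes, zero at the start.
- get_ft_torque(): the same for the moment, N m.
- get_gripper_width(): opening from 0.0 (shut) to 1.0 (fully open).
Only numpy, scipy, OpenCV 4.12 (cv2) and the standard library are available. Lean on these libraries where they do the work, as an engineer would, in place of code of your own. Each camera call takes 0.05 s, during which the arm holds its last target.

## Working session

There is one attempt and no reset: what is moved stays moved. The work goes in short steps, each a Python script; the robot and the scene stay as the last script left them, time stands still between calls to the robot, and variables do not carry over. Pictures are saved under pics/ and viewed, and the job is handed in when it is done.

```bash
mkdir -p pics; ls; python3 - <<'E'
from workcell import *
import cv2
for n in ["side","top"]:
    p=capture(n)
    cv2.imwrite(f"pics/{n}0.png",p["image"][:,:,::-1])
    print(n,{k:p[k] for k in p if k!="image"})
    for q in ["case_a","case_a_label","scanner","scanner_window","goggles_1"]:
        import numpy as np
        R,_=cv2.Rodrigues(np.array(p["rvec"],float)); t=np.array(p["tvec"],float).ravel()
        for d in landmark_of(q,p):
            print(q,round(d["conf"],2),np.round(R.T@(np.array(d["xyz"])-t),3))
print(get_t(),get_ee_rot(),get_position())
E
```

```text
pics
side {'vertical_fov': 43.808857070315725, 'cx': 315.88148005947545, 'cy': 245.12177828492224, 'k1': -0.008159976282787229, 'rvec': array([ 0.6453135 , -2.75226776,  1.0095151 ]), 'tvec': array([0.48490426, 0.26106428, 1.4955199 ]), 'shot': 1}
case_a 0.97 [ 0.789  0.17  -0.002]
case_a 0.87 [0.546 0.183 0.004]
case_a 0.59 [ 0.535 -0.215  0.   ]
case_a_label 0.89 [0.626 0.204 0.032]
case_a_label 0.65 [0.271 0.226 0.032]
case_a_label 0.59 [0.874 0.159 0.029]
case_a_label 0.24 [ 0.768 -0.101  0.   ]
scanner 0.63 [ 0.769 -0.1   -0.003]
scanner 0.33 [0.628 0.209 0.028]
scanner 0.16 [ 0.603  0.019 -0.003]
scanner_window 0.78 [ 0.733 -0.101  0.149]
goggles_1 0.95 [ 0.425 -0.007  0.002]
goggles_1 0.62 [ 0.428 -0.466 -0.004]
goggles_1 0.6 [ 0.768 -0.101 -0.002]
top {'vertical_fov': 54.76433690533623, 'cx': 317.7346317386471, 'cy': 253.78742201023078, 'k1': 0.03560964886077457, 'rvec': array([ 2.13062424, -2.17806871,  0.10829115]), 'tvec': array([0.02690605, 0.57424716, 1.09726924]), 'shot': 2}
case_a 0.91 [ 0.537 -0.214  0.001]
case_a 0.81 [0.551 0.184 0.002]
case_a 0.61 [0.34  0.188 0.003]
case_a 0.6 [ 0.789  0.175 -0.004]
case_a_label 0.88 [0.868 0.159 0.033]
case_a_label 0.76 [0.262 0.225 0.031]
case_a_label 0.7 [0.627 0.209 0.033]
scanner 0.6 [ 0.768 -0.098 -0.003]
scanner 0.24 [ 0.677 -0.365  0.004]
scanner_window 0.66 [ 0.733 -0.107  0.15 ]
goggles_1 0.76 [ 0.423 -0.461 -0.001]
goggles_1 0.68 [ 0.427 -0.011 -0.001]
0.6 [-3.09793627e+00 -5.21906788e-01  2.63175486e-05] [ 0.18836826 -0.54327205  0.2563095 ]
```

View pics/side0.png

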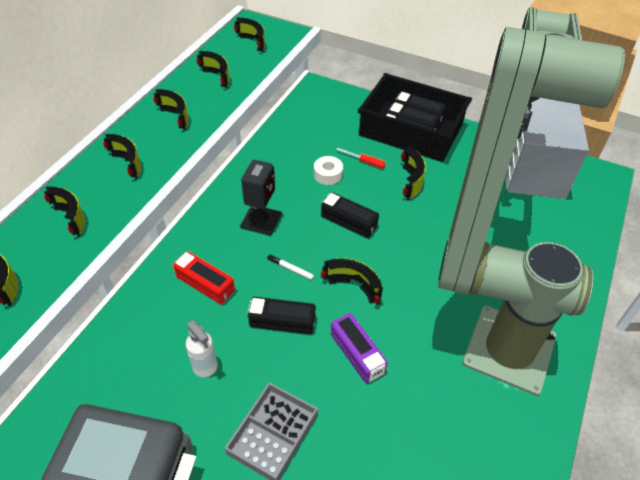

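View pics/top0.png

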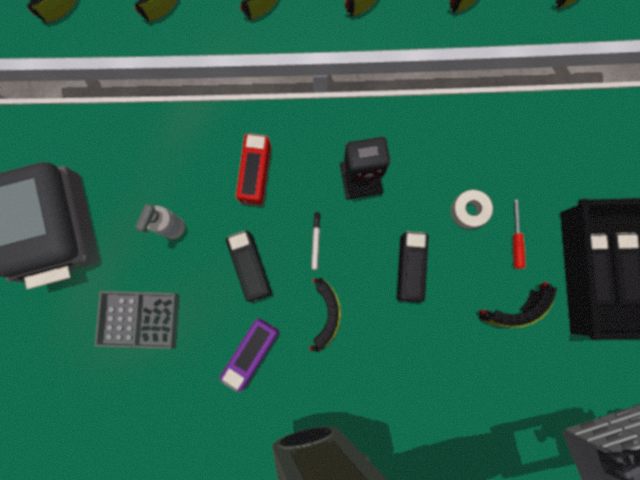

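```bash
cat > h.py <<'E'
from workcell import *
import numpy as np, cv2
from scipy.optimize import minimize
from scipy.spatial.transform import Rotation as Ro
def proj(p,X):
    R,_=cv2.Rodrigues(np.array(p["rvec"],float)); t=np.array(p["tvec"],float).ravel()
    c=np.asarray(X)@R.T+t; s=c[:,:2]/c[:,2:]; s=s*(1+p["k1"]*(s**2).sum(1,keepdims=True))
    f=240/np.tan(np.radians(p["vertical_fov"])/2)
    return s*f+[p["cx"],p["cy"]]
def world(p,x):
    R,_=cv2.Rodrigues(np.array(p["rvec"],float)); t=np.array(p["tvec"],float).ravel()
    return R.T@(np.array(x)-t)
def box(x0,x1,y0,y1,z0,z1): return np.array([[x,y,z] for x in(x0,x1) for y in(y0,y1) for z in(z0,z1)])
CASE=[box(-.0825,.0825,-.031,.031,0,.06)]
SCAN=[box(-.05,.05,-.048,.048,0,.012),box(-.036,.03,-.045,.045,.1,.204),box(-.01,.01,-.01,.01,0,.12)]
S=4
def render(p,parts,q):
    c,s=np.cos(q[2]),np.sin(q[2]); R=np.array([[c,-s,0],[s,c,0],[0,0,1]])
    m=np.zeros((480*S,640*S),np.uint8)
    for b in parts:
        u=proj(p,b@R.T+[q[0],q[1],0])
        h=cv2.convexHull(np.round(((u+.5)*S-.5)*16).astype(np.int32))
        cv2.fillConvexPoly(m,h,255,shift=4)
    return cv2.resize(m,(640,480),interpolation=cv2.INTER_AREA)/255.
def fit(masks,parts,q0):
    def cost(q):
        return sum(np.abs(render(p,parts,q)-m).sum() for p,m in masks)
    sim=np.array(q0)+np.array([[0,0,0],[.012,0,0],[0,.012,0],[0,0,.2]])
    r=minimize(cost,q0,method="Nelder-Mead",options=dict(initial_simplex=sim,xatol=1e-4,fatol=.5))
    return r.x,r.fun,[m.sum() for _,m in masks]
def getmask(q,p,xyz,parts,yaw=0):
    best=None
    r=render(p,parts,[xyz[0],xyz[1],yaw])>.5
    for d in silhouettes(q,p):
        m=d["pixels"]; iou=(m&r).sum()/(m|r).sum()
        if best is None or iou>best[0]: best=(iou,m,d["conf"])
    return best
E
python3 - <<'E'
from h import *
ps=[capture("side"),capture("top")]
for nm,q,parts,q0 in [("L","case_a",CASE,[.549,.184,.2]),("R","case_a",CASE,[.536,-.2145,0]),("S","scanner",SCAN,[.768,-.1,0])]:
    ms=[]
    for p in ps:
        b=getmask(q,p,q0,parts,q0[2]); print(nm,b and (b[0],b[2]))
        if b and b[0]>.4: ms.append((p,b[1].astype(float)))
    for start in (q0,[q0[0],q0[1],q0[2]-.25]):
        print(nm,fit(ms,parts,start))
    if len(ms)==2:
        for m in ms: print("  single",fit([m],parts,q0))
E
```

```text
L (np.float64(0.8813559322033898), 0.86)
L (np.float64(0.866852886405959), 0.62)
L (array([0.54912915, 0.18308842, 0.31388197]), np.float64(315.6549019607843), [np.float64(2051.0), np.float64(1951.0)])
L (array([0.54911819, 0.18308987, 0.31449097]), np.float64(316.15294117647056), [np.float64(2051.0), np.float64(1951.0)])
  single (array([0.54843072, 0.18413339, 0.35963676]), np.float64(212.22745098039212), [np.float64(2051.0)])
  single (array([0.54913921, 0.18329024, 0.31114663]), np.float64(98.921568627451), [np.float64(1951.0)])
R (np.float64(0.8793490460157127), 0.87)
R (np.float64(0.867528991971454), 0.86)
R (array([ 0.53829893, -0.21078427, -0.09649741]), np.float64(258.39607843137253), [np.float64(1600.0), np.float64(2024.0)])
R (array([ 0.53825739, -0.21126996, -0.10118728]), np.float64(256.20784313725494), [np.float64(1600.0), np.float64(2024.0)])
  single (array([ 0.5391075 , -0.21199361, -0.11082407]), np.float64(144.41176470588235), [np.float64(1600.0)])
  single (array([ 0.53822064, -0.21115163, -0.09778777]), np.float64(111.48235294117649), [np.float64(2024.0)])
S (np.float64(0.865506329113924), 0.97)
S (np.float64(0.8923471255950202), 0.76)
S (array([ 0.77114295, -0.09791178,  0.16239561]), np.float64(370.23921568627446), [np.float64(2228.0), np.float64(2532.0)])
S (array([ 0.7712073 , -0.09801184,  0.15663965]), np.float64(369.98039215686276), [np.float64(2228.0), np.float64(2532.0)])
  single (array([ 0.7712526 , -0.09655296,  0.1974961 ]), np.float64(195.87450980392157), [np.float64(2228.0)])
  single (array([ 0.77092071, -0.09831409,  0.13506736]), np.float64(160.4313725490196), [np.float64(2532.0)])
```

```bash
cat >> h.py <<'E'
L=(.549,.1833,.313); Rr=(.5383,-.2111,-.099); SC=(.771,-.098,.15)
def rot(y): return (Ro.from_euler("z",y)*Ro.from_euler("x",np.pi)).as_rotvec()
def weigh(c,zg=.044):
    goto([c[0],c[1],.20],rot(c[2])); move_gripper(1.0,60)
    line_to([c[0],c[1],.10],v=.15); dwell(.3); f0=np.array(get_ft_force())
    line_to([c[0],c[1],zg],v=.08); print("at grasp",np.round(np.array(get_ft_force())-f0,2))
    move_gripper(0.0,60); print("width",get_gripper_width())
    line_to([c[0],c[1],.10],v=.06); dwell(.6)
    fs=[]
    for _ in range(6): fs.append(get_ft_force()); dwell(.05)
    f=np.mean(fs,0)-f0; print("lift df",np.round(f,2),"torque",np.round(get_ft_torque(),3),"t",get_t()); return f
def setdown(c,zg=.044):
    line_to([c[0],c[1],zg+.008],v=.08); line_to([c[0],c[1],zg],v=.03); dwell(.2)
    move_gripper(1.0); dwell(.2); line_to([c[0],c[1],.20],v=.12)
E
python3 - <<'E'
from h import *
for c in (Rr,L):
    for z in(.2,.044): print(ik([c[0],c[1],z],rot(c[2])))
q=SC; print(ik([q[0]-.189*np.cos(q[2]),q[1]-.189*np.sin(q[2]),.162],rot(q[2])))
weigh(Rr)
for n in("side","top"): cv2.imwrite(f"pics/{n}1.png",capture(n)["image"][:,:,::-1])
E
```

```text
[-0.52336784  0.26423254  1.59186844  0.          1.28549168  1.14642849]
[-0.52336784  0.47031351  1.68265543  0.          0.98862372  1.14642849]
[ 1.72755209e-01  2.65403808e-01  1.59038922e+00 -4.44089210e-16
  1.28579962e+00  1.43055154e+00]
[ 1.72755209e-01  4.71281401e-01  1.68114123e+00 -4.44089210e-16
  9.89170021e-01  1.43055154e+00]
[-0.35759825  0.34376836  1.57330662  0.          1.22451767  1.06319807]
at grasp [ 0.18 -0.52 -0.51]
width 0.7184866450214851
lift df [ 0.1  -0.13 -1.53] torque [ 0.021  0.024 -0.005] t 7.275
```

View pics/side1.png

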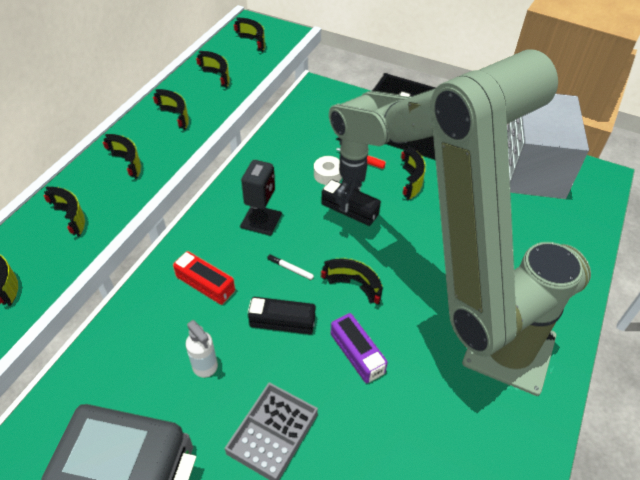

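View pics/top1.png

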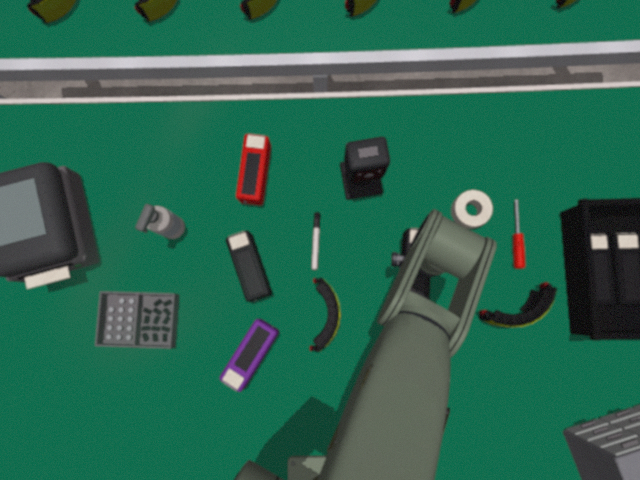

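The right case is held at about (350,203) in the side view, clear of the bench. It reads about 1.5 N, so it looks like the empty one. I'll set it down and weigh the left case.

```bash
python3 - <<'E'
from h import *
setdown(Rr); print(get_t(),get_ft_force())
p=capture("side"); b=getmask("case_a",p,Rr,CASE,Rr[2]); print(b[0],b[2],fit([(p,b[1].astype(float))],CASE,list(Rr)))
cv2.imwrite("pics/side2a.png",p["image"][:,:,::-1])
weigh(L)
p=capture("side"); cv2.imwrite("pics/side2.png",p["image"][:,:,::-1])
p=capture("top"); cv2.imwrite("pics/top2.png",p["image"][:,:,::-1])
b=getmask("case_a",p,Rr,CASE,Rr[2]); print(b[0],b[2],fit([(p,b[1].astype(float))],CASE,list(Rr)))
E
```

```text
10.7583 [-0.80000627  0.14628381 -0.64313736]
0.8985754985754986 0.63 (array([ 0.53804048, -0.20964171, -0.13229821]), np.float64(160.36470588235295), [np.float64(1577.0)])
at grasp [-0.43  0.48  0.29]
width 0.7169875419430868
lift df [ 0.05  0.64 -2.1 ] torque [-0.042  0.061  0.04 ] t 16.8333
0.9230055658627088 0.87 (array([ 0.53835859, -0.20967306, -0.10902635]), np.float64(140.2), [np.float64(1996.0)])
```

View pics/side2.png

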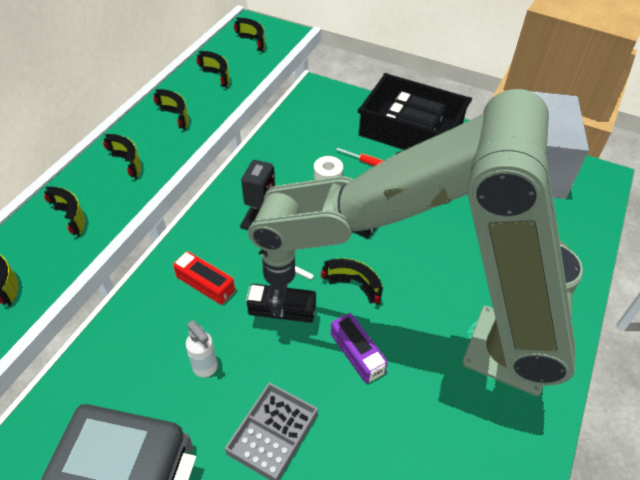

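View pics/top2.png

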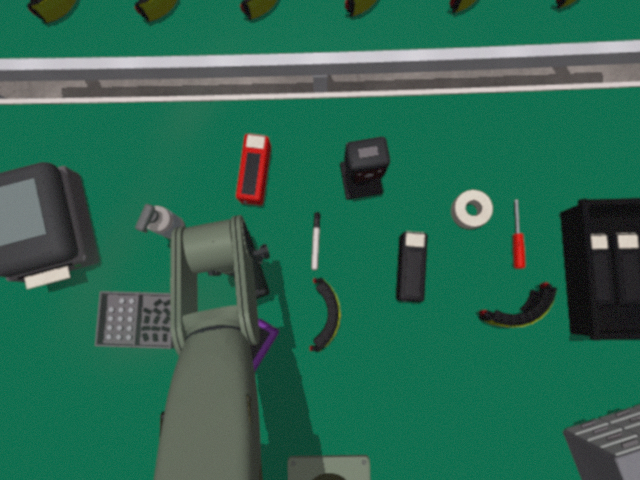

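The left case reads only 2.1 N, and single samples look noisy by about 0.5 N, so that can't decide it yet. I'll average properly, loaded and unloaded, in the same pose, and cross-check with joint torques.

```bash
cat >> h.py <<'E'
def avg(n=25):
    F=[];T=[]
    for _ in range(n): F.append(get_ft_force());T.append(get_joint_torque()); dwell(.03)
    F=np.array(F);T=np.array(T); print("F",np.round(F.mean(0),2),"sd",np.round(F.std(0),2),"T",np.round(T.mean(0),3),"sd",np.round(T.std(0),3),"t",get_t())
E
python3 - <<'E'
from h import *
avg()
c=L
line_to([c[0],c[1],.052],v=.08); line_to([c[0],c[1],.044],v=.03); dwell(.2)
move_gripper(1.0); dwell(.2); line_to([c[0],c[1],.10],v=.12); dwell(.5); avg()
E
```

```text
F [ 0.02  0.07 -2.89] sd [0.33 0.57 0.53] T [ 0.0000e+00 -4.3080e+01 -2.5808e+01 -1.0000e-03  8.0000e-03  0.0000e+00] sd [0.001 0.001 0.001 0.    0.    0.   ] t 17.8167
F [-0.06 -0.08  0.11] sd [0.59 0.38 0.5 ] T [-0.0000e+00 -4.1345e+01 -2.4599e+01 -0.0000e+00  1.0000e-03  0.0000e+00] sd [0.001 0.024 0.02  0.    0.001 0.   ] t 21.7
```

Averaged, the left case weighs 3.0 N, and the joint-2 torque agrees (1.735 N·m over 0.579 m is 3.0 N). It is the packed one and the right case is the empty one. I'll pick up the left case again and present it.

```bash
python3 - <<'E'
from h import *
c=L
line_to([c[0],c[1],.044],v=.08); move_gripper(0.0,60); print(get_gripper_width())
line_to([c[0],c[1],.162],v=.08); dwell(.3)
q=SC; tgt=[q[0]-.189*np.cos(q[2]),q[1]-.189*np.sin(q[2]),.162]
line_to(tgt,rot(q[2]),v=.08); dwell(.6); print(get_position(),tgt,get_t(),get_gripper_width())
avg(10)
for n in("side","top"):
    p=capture(n); cv2.imwrite(f"pics/{n}3.png",p["image"][:,:,::-1])
    for k in("case_a_label","scanner_window"):
        for d in landmark_of(k,p):print(n,k,round(d["conf"],2),np.round(world(p,d["xyz"]),3))
print("torque",get_joint_torque()[1])
p=capture("top")
b=getmask("case_a",p,Rr,CASE,Rr[2]); print(b[0],b[2],fit([(p,b[1].astype(float))],CASE,list(Rr)))
E
```

```text
0.7213280684097457
[ 0.58411179 -0.1262475   0.16198428] [np.float64(0.584122266270088), np.float64(-0.12624380703751026), 0.162] 29.4583 0.7176028100090052
F [-0.1   0.03 -2.81] sd [0.54 0.4  0.62] T [ 0.0000e+00 -4.3645e+01 -2.8222e+01 -3.0000e-03  6.0000e-03  0.0000e+00] sd [0.001 0.001 0.    0.    0.    0.   ] t 29.7917
side case_a_label 0.9 [0.268 0.229 0.033]
side case_a_label 0.82 [ 0.664 -0.118  0.147]
side case_a_label 0.78 [0.877 0.155 0.03 ]
side scanner_window 0.71 [ 0.733 -0.103  0.146]
top case_a_label 0.74 [ 0.661 -0.113  0.152]
top case_a_label 0.73 [0.266 0.224 0.032]
top case_a_label 0.64 [0.871 0.16  0.032]
top scanner_window 0.94 [ 0.734 -0.106  0.15 ]
torque -43.64489793777466
0.28418604651162793 0.67 (array([ 0.55163054, -0.20108282, -0.64166671]), np.float64(1404.7098039215687), [np.float64(611.0)])
```

View pics/side3.png

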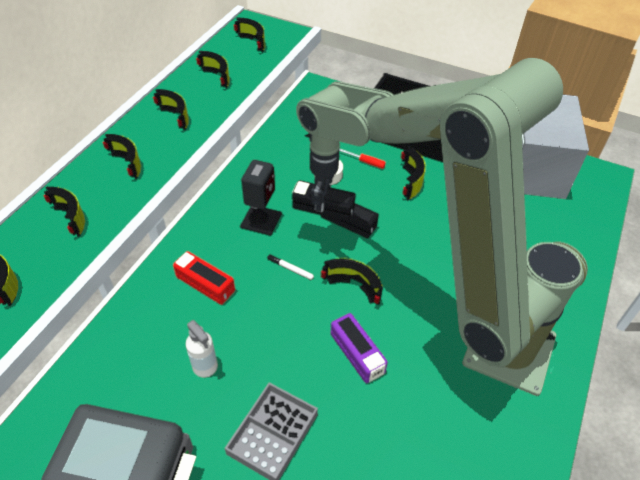

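View pics/top3.png

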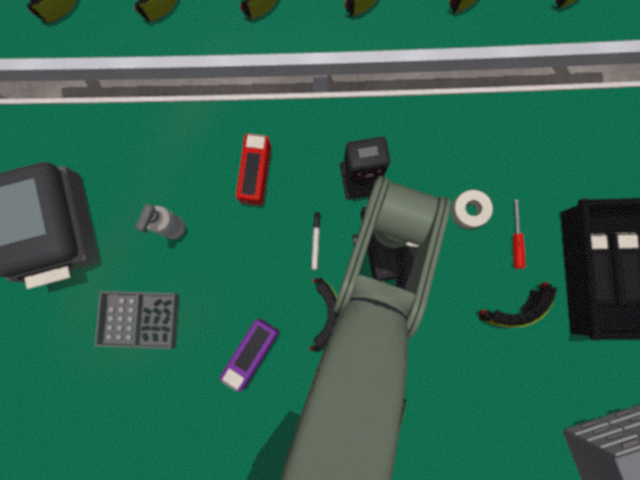

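The held case (side view, label at about (302,188)) faces the scanner head at (258,185). The label is measured at (0.662, -0.115, 0.150) against the window at (0.734, -0.104, 0.149), so it is about 72 mm away and level. The empty case stands below it at about (355,217), with roughly 5 cm of clearance. I'll hand it in.

```bash
python3 - <<'E'
from h import *
print(np.abs(get_joint_velocities()).max(),get_t()); print(sign_off())
E
```

```text
0.001755171015848763 30.1917
the job is handed in; nothing more can be done
None
```

The job is handed in at 30.2 s, with the heavier (left) case held up in front of the scanner and the lighter (right) case back where it stood. Sign-off gives no verdict, so this rests on my own checks.

- **Weighing:** I lifted the right case first and it read about 1.5 N. I set it down and let it go, then lifted the left case. Its first reading of 2.1 N was too noisy to decide. Averaged readings and the joint torques both gave 3.0 N, so the left case is the packed one. I had set it down to get the unloaded reading, so I picked it up a second time.
- **Held case:** the label is about 72 mm from the window. It is within about 2 mm in height and well within 30 mm sideways. I set it parallel to a scanner direction estimated at 0.15 rad. The two camera views put that angle between 0.135 and 0.20 rad, so it should be square well within 17 degrees. The arm was still at hand-in.
- **Lighter case:** before the final carry it measured about 1.5 mm from its start.
- **Failed check:** the last camera fit of the lighter case, with the other held above it, failed because the arm hid it in the top view. The side picture shows it standing flat, with about 5 cm clear below the held case.
- **Other things on the bench:** the bystander items looked unmoved in the pictures, but I did not measure them.

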